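Pack the cartridge down the sample column

ROBOT

A 7-joint arm with a two-finger parallel gripper is mounted at the origin on the work surface. World frame = base frame: x ahead of the robot, y to its left, z up, the work surface at z = 0. Lengths are in m, angles in rad, forces in N, time in s.
With the tool pointing down it reaches from about 0.425 to 0.925 m from the base axis. Payload 6.8 kg.
Tool frame: the origin (TCP) lies midway between the tips of the shut fingers; the grasp point (between the pads) lies 19 mm behind it; x points along the fingers, y is the direction in which the jaws open and shut, and the axes are right-handed (so a half turn about x gives the same grasp; the last joint's range is limited). The gripper opens to 85 mm and grips with 20 to 120 N. Pads are 22 mm wide; open, the fingers measure 114 mm over their backs; the gripper's body (76 mm by 85 mm) begins 54 mm behind the grasp point. The pads swing forward as they close: fully open they stand 13 mm farther back than shut.
Start: joints at [1.086, 0.477, 0.022, 1.555, -0.011, 1.109, -0.083], TCP at [0.248, -0.628, 0.231] pointing down, gripper open.
Joint ranges: [-2.96, 2.96], [-0.34, 2.1], [-1.41, 1.46], [0.24, 2.44], [-1.37, 4.51], [0.17, 1.92], [-2.96, 2.96]. Speed limits (rad/s): [2.39, 2.39, 3.14, 3.14, 3.14, 3.14, 3.14].

INTERFACE

Orientations are given as a rotation vector (axis times angle).
In Python, from bench import r gives the robot as it stands.
- The arm moves only by the tool carry_out, never from a script. Its argument "targets" is one flat list of numbers, 7 for each row, row after row: the finger opening in m, from 0 to 0.0854, then the shift along the tool's x, y, z in m, then the turn, a rotation vector about the tool's x, y, z in units of 5 degrees (1.0 is 5 degrees). A call has 1 to 12 rows; each row is the pose to reach, as a shift and turn from the pose measured when the call began, along the tool's axes at that moment; what a row does not reach only later rows make up. A row lasts 1/8 s, in which the tool goes at most 62.5 mm and 10.7 degrees, less where a joint would pass 70% of its speed; a pose out of reach is approached as far as the arm can. A call with a gripper value outside its range is refused whole. The fingers move at their own pace and stop on an object; "squeeze" is the grip in N (left out, the last holds). Time passes only in rows, so rows that repeat a pose let the fingers close. It gives the time, the measured TCP pose, the force and the opening at its end, in the units of the state.
- r.get_obs(): the state, without advancing time (a new reading comes with each control period).
- r.grab_frame(name): name is "scene" or "top" or "wrist"; returns the picture (480x640x3 uint8, blue, green, red); there is no depth.
- r.camera_info(name): a dict with "fx", "fy", "cx", "cy" (pixels), "D" ([k1, k2, p1, p2, k3] as OpenCV has them; the pictures are not rectified), "xyz" and "orientation" of the camera in the world. Camera axes: x right, y up, looking along -z (the intrinsics and any distortion apply to the point x, -y, -z); pixel columns grow to the right and rows downward; lengths in m; the calibration is good to about 2 mm. A picture is of the moment at which its call begins: read the wrist's pose just before it. camera_info takes no time and is no camera call; for the wrist camera it gives the pose at the moment of the call.
- r.hand_in(): hands the job in, once; it reports no verdict.
The state is a dict: "clock": time; "joints": joint angles; "qvel": joint speeds; "tau": joint torques, N m; "tcp_pos": TCP position; "orientation": TCP orientation; "contact_force": force on the tool from outside, world axes, zero at the start; "moment": the same for the moment, N m; "grip_width": finger opening in m.
Only numpy, scipy, OpenCV 4.12 (cv2) and the standard library are available. Lean on these libraries where they do the work, as an engineer would, in place of code of your own. Each camera call takes 0.05 s, during which the arm holds its last target. There are 200 camera calls.

TASK

Lift the box's hinged flap right over until it rests open, take out the orange cartridge and put it in the clear column's mouth, then press it down with the black-handled packing rod until the cartridge and the blue disc below it bottom out firmly. Finish with the rod standing back in its blue holder and the flap shut again. Leave the purple cartridge, the two capped sample tubes and the amber bottle as they stand.

Things in the scene. Friction and masses are not known exactly. Their poses are not given: they have to be found in the camera images.
- rack: White foam rack, fixed to the bench, 160 (x) x 150 (y) x 40 mm high, origin at the centre of its underside. The clear column rises through its centre; the two sample tubes stand in wells 48 mm from the column axis, at the rack's -x and +x sides, so the free directions beside the column are the rack's +y and -y.
- column_mouth (a point): Centre of the mouth of the clear upright column (open top, closed bottom), 140 mm above the bench. Outside diameter 29 mm, 37 mm at the mouth; bore 23 mm, flared in the top 12 mm to 31 mm; inner floor 12 mm above the bench. A fingertip does not fit down the bore. Axes as the rack's.
- frit (a joint): Travel in m of the blue disc (diameter 21 mm, 12 mm thick) that sticks in the column's bore: it stays where it is left and slides down only when pushed with about 8 N. It starts somewhere between 0 and 0.025 and cannot be lifted by hand; grows downward; 0.055 = bottomed on the column's floor.
- frit_top (a point): Centre of the blue disc's top face; 24 mm above the bench when it is bottomed. The cartridge stands on this face.
- orange_center (a point): Centre of the orange cartridge, a round plug of diameter 18 mm, 50 mm long, 25 g, axis z, standing upright in the box. It drops freely down the column onto the blue disc when let go in the mouth. Its top is 74 mm above the bench when packed home.
- purple_center (a point): Centre of the purple cartridge, same size, standing upright in the same box, 55 to 80 mm from the orange one. A bystander: it stays standing there.
- box: White open-topped dust box, fixed to the bench, 110 (x) x 180 (y) x 70 mm high, walls and floor 5 mm, origin at the centre of its underside. Covered by the see-through flap, hinged along its +x top edge. The cartridges stand near +y and -y sides of its middle, their axes at least 38 mm from the inner walls.
- flap (a joint): Angle in rad of the flap: 0 = shut (level), 1.57 = upright, 1.85 = open stop. It swings freely up and over towards the box's +x side: it falls shut from less than upright, and stays leaning on its stop if let go past upright. 120 g.
- flap_knob (a point): Centre of the black barrel knob (a short cylinder of diameter 20 mm, 18 mm long between its flat ends, axis parallel to the hinge line) on a thin stem on the flap, 34 mm above the underside of the flap (the plate is 4 mm thick) and 95 mm from the hinge line, mid-width (17 mm from the flap's free edge). Moves with the flap: when the flap is open it is on the side away from the box.
- flap_hinge (a point): Middle of the flap's hinge line, 70.5 mm above the bench and 55 mm from the box's centre along the box's +x. The line runs along the box's y axis; the flap, 112 mm long and 180 mm wide, reaches from it towards the box's -x when shut. Its axes turn with the flap.
- holder: Blue holder block for the packing rod, fixed to the bench, 80 x 80 x 70 mm high, origin at the centre of its underside, with a round hole in the middle of its top.
- holder_mouth (a point): Centre of the holder hole's mouth, 70 mm above the bench; hole diameter 23 mm, 60 mm deep, with a 3 mm chamfer.
- holder_floor (a point): Centre of the flat floor of the holder's hole, 10 mm above the bench.
- rod_grip (a point): Middle of the packing rod's black handle (diameter 26 mm, 60 mm long). The rod stands upright in the holder, 120 g; its flat lower end lies 125 mm below this point along its axis. +z points up the rod.
- rod_tip (a point): Centre of the flat lower end of the rod's steel shaft (diameter 14 mm, 95 mm from the end to the handle).
- tube_a_center (a point): Centre of the sample tube with the purple cap: 150 mm long, diameter 16 mm, cap 21 mm, standing loose in a rack well, top 150 mm above the bench. A bystander.
- tube_b_center (a point): Centre of the sample tube with the mint green cap, same size, in another rack well. A bystander.
- bottle_center (a point): Centre of the amber bottle, diameter 60 mm, 160 mm tall, 300 g, standing loose on the bench close to the rod's holder. A bystander.
Mind the look-alikes: they are no part of the job. There is more than one size of the part that bears rod_grip; the job needs the smallest.

How it is judged:
By the outcome, as a careful person would: the job done as asked, in the order asked, and still so for the second after the job is handed in, with the robot touching nothing.
It also fails if it takes over 72 s, if anything falls off the work surface, if the arm or the gripper's body presses on something with over 40 N, if the wrist force passes 120 N, or if a joint passes its speed limit or range.

## Working session

There is one attempt and no reset: what is moved stays moved. The work goes in short steps, Python scripts to look and compute and a tool call to move; the robot and the scene stay as the last step left them, time stands still between calls to the robot, and variables do not carry over. Pictures are saved under pics/ and viewed, about 8 in all and at most 12, crops included, and the job is handed in when it is done.

Besides the shell and the picture viewer there is one more tool, called by a JSON object that holds its "name" and its "arguments". carry_out: Moves the arm, as the interface text tells. Its arguments: {"type":"object","properties":{"targets":{"type":"array","items":{"type":"number"}},"squeeze":{"type":"number"}},"required":["targets"]}

```bash
mkdir -p pics
cat > h.py <<'E'
import numpy as np,cv2
from bench import r
from scipy.spatial.transform import Rotation as R
def rot(o):
    o=np.array(o,float)
    return R.from_matrix(o) if o.shape==(3,3) else (R.from_quat(o) if o.size==4 else R.from_rotvec(o))
def ray(c,uv):
    K=np.array([[c['fx'],0,c['cx']],[0,c['fy'],c['cy']],[0,0,1]])
    p=cv2.undistortPoints(np.array([[uv]],float),K,np.array(c['D'],float))[0,0]
    return np.array(c['xyz']),rot(c['orientation']).apply([p[0],-p[1],-1])
def onz(c,uv,z):
    o,d=ray(c,uv); return o+d*(z-o[2])/d[2]
def proj(c,P):
    q=rot(c['orientation']).inv().apply(np.array(P,float)-np.array(c['xyz'])); q=np.atleast_2d(q)*[1,-1,-1]
    K=np.array([[c['fx'],0,c['cx']],[0,c['fy'],c['cy']],[0,0,1]])
    return cv2.projectPoints(q,np.zeros(3),np.zeros(3),K,np.array(c['D'],float))[0][:,0]
def snap(n,f):
    c=r.camera_info(n); im=r.grab_frame(n); cv2.imwrite(f'pics/{f}.png',im); return c,im
def rel(p,ori=None):
    "world target -> shift in tool axes, turn units"
    o=r.get_obs(); T=rot(o['orientation'])
    s=T.inv().apply(np.array(p)-np.array(o['tcp_pos']))
    t=np.zeros(3) if ori is None else (T.inv()*ori).as_rotvec()/np.radians(5)
    return s.round(4),t.round(3)
E
python3 - <<'E'
from h import *
for n in('scene','top','wrist'):
    c,im=snap(n,n+'0'); print(n,c)
print(r.get_obs())
E
```

```text
scene {'fx': 571.3944700603374, 'fy': 571.3944700603374, 'cx': 327.32264451445263, 'cy': 234.4304909840916, 'D': array([-0.09387214,  0.        ,  0.        ,  0.        ,  0.        ]), 'xyz': array([ 1.13145479, -0.57427458,  0.75417084]), 'orientation': array([0.85173918, 0.36151874, 0.71920146])}
top {'fx': 487.6279626061304, 'fy': 487.6279626061304, 'cx': 321.1228479131206, 'cy': 244.74890276548686, 'D': array([-0.13363624,  0.        ,  0.        ,  0.        ,  0.        ]), 'xyz': array([ 0.40370059, -0.01307161,  0.95843686]), 'orientation': array([ 0.12354331, -0.07989202, -1.57667644])}
wrist {'fx': 339.39258013382005, 'fy': 339.39258013382005, 'cx': 318.75800826362337, 'cy': 246.37241068456802, 'D': array([-0.03421368,  0.        ,  0.        ,  0.        ,  0.        ]), 'xyz': array([ 0.32040713, -0.59769045,  0.37169401]), 'orientation': array([-0.26837944,  0.18435803, -1.18336939])}
{'clock': 0.15, 'joints': array([ 1.08592282,  0.47760313,  0.02236997,  1.5562258 , -0.01150213,
        1.10933021, -0.08311667]), 'qvel': array([ 1.41559967e-03, -7.21497217e-04, -1.06424205e-03, -1.59048247e-03,
        4.24942713e-05, -2.14507845e-05, -7.42363342e-04]), 'tau': array([ 3.92199028e-03, -5.96922576e+01,  1.61100570e+00, -2.81494707e+01,
        1.26922995e-02,  6.48737652e-03,  4.26401118e-05]), 'tcp_pos': array([ 0.24815492, -0.62722394,  0.23055366]), 'orientation': array([ 2.01557122,  0.38573981, -2.01634309]), 'contact_force': array([ 0.34703342, -0.81637319,  0.35022406]), 'moment': array([ 0.04691942,  0.01227434, -0.00022295]), 'grip_width': 0.08521502656166087}
```

View pics/top0.png

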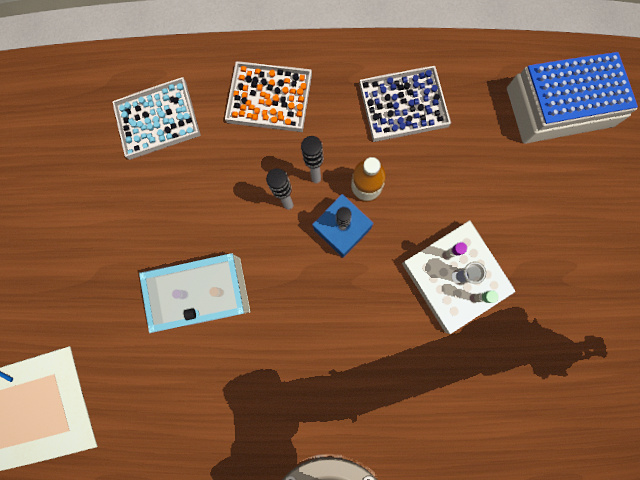

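View pics/scene0.png

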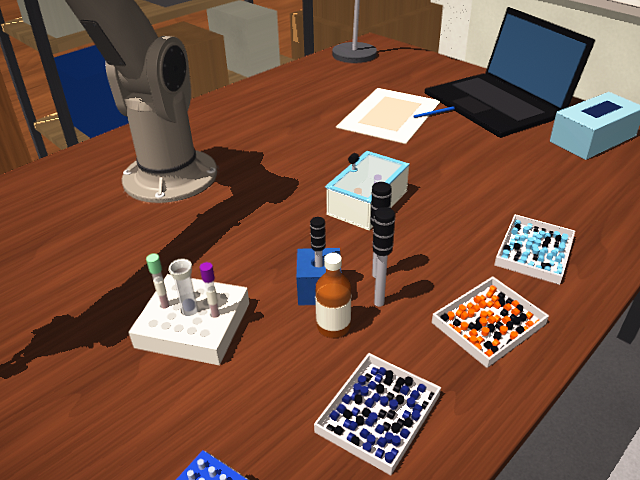

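The top view shows the box with its flap at (193,293) and the knob at (190,314). The orange cartridge is at (217,292), purple at (180,294). The holder is at (343,225), the bottle at (370,178), and the column mouth at (474,272) with caps at (460,249) and (491,297).

Look-alikes:
- **Rods:** the one in the holder (343,215) against free-standing larger ones at (279,185) and (312,150). I choose the holder one, which is the smallest.
- **Orange:** the box plug (217,292) against the tray bits at (268,97). I choose the box plug.

```bash
cat > m.py <<'E'
from h import *
c=r.camera_info('top'); im=cv2.imread('pics/top0.png'); hsv=cv2.cvtColor(im,cv2.COLOR_BGR2HSV)
def blob(lo,hi,box,cam=im):
    h=cv2.cvtColor(cam,cv2.COLOR_BGR2HSV); m=cv2.inRange(h,lo,hi); x0,y0,x1,y1=box
    k=np.zeros_like(m); k[y0:y1,x0:x1]=m[y0:y1,x0:x1]
    cs=cv2.findContours(k,cv2.RETR_EXTERNAL,cv2.CHAIN_APPROX_NONE)[0]
    return max(cs,key=cv2.contourArea)
def rect(name,lo,hi,box,z):
    b=blob(lo,hi,box)
    hull=cv2.convexHull(b)[:,0]
    w=np.array([onz(c,p,z)[:2] for p in hull],np.float32)
    q=cv2.minAreaRect(w); print(name,np.round(q[0],4),np.round(q[1],4),round(q[2],2)); return cv2.boxPoints(q)
rect('flap',(85,50,120),(105,255,255),(120,240,260,345),.0745)
rect('holder',(100,150,120),(115,255,255),(300,180,390,265),.07)
rect('rack',(0,0,170),(180,50,255),(395,210,525,340),.04)
def cen(b): M=cv2.moments(b); return M['m10']/M['m00'],M['m01']/M['m00']
for n,lo,hi,bx,z in [('mint',(60,40,120),(85,255,255),(470,280,510,310),.15),('purplecap',(135,120,60),(160,255,255),(440,235,480,265),.15),('knob',(0,0,0),(180,255,50),(175,300,205,325),.1)]:
    p=cen(blob(lo,hi,bx)); print(n,np.round(p,1),onz(c,p,z).round(4))
out=[im[240:340,130:260],im[190:265,300:390],im[215:335,395:525]]
a=cv2.resize(out[0],None,fx=3,fy=3,interpolation=2);b=cv2.resize(out[1],(360,300),interpolation=2);d=cv2.resize(out[2],(325,300),interpolation=2)
s=cv2.imread('pics/scene0.png')[150:230,320:420]; s=cv2.resize(s,(375,300),interpolation=2)
cv2.imwrite('pics/m.png',np.vstack([np.hstack([a,b]),np.hstack([d,s,np.zeros((300,50,3),np.uint8)])]))
E
python3 m.py
```

```text
flap [0.4326 0.2531] [0.1131 0.1817] 11.67
holder [ 0.5578 -0.0284] [0.0803 0.0794] 45.6
rack [ 0.4609 -0.2504] [0.1613 0.1515] 31.12
mint [487.3 292.3] [ 0.4263 -0.2671  0.15  ]
purplecap [460.2 248.3] [ 0.5007 -0.224   0.15  ]
knob [189.4 313.9] [0.3939 0.2458 0.1   ]
```

View pics/m.png

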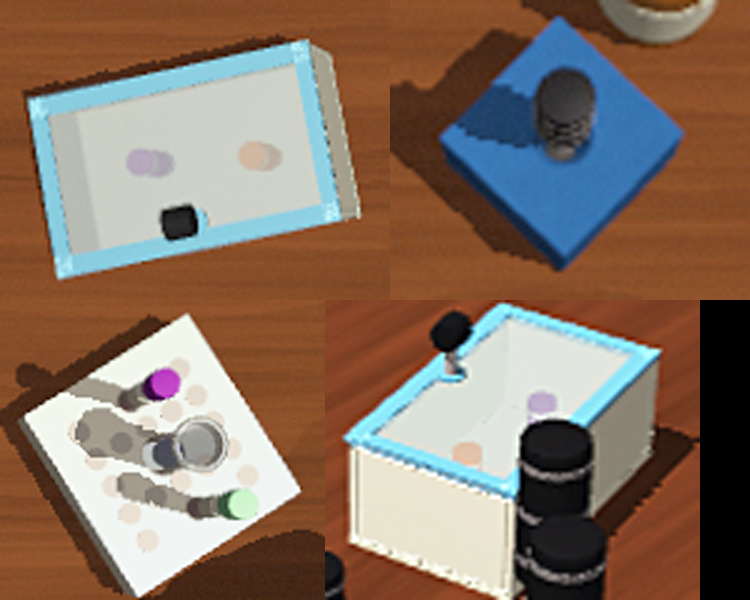

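Crops confirm the picks. In the montage the knob is at (180,222), purple at (143,162) and orange at (253,155). The rod in the holder is at (563,105) and the column mouth at (200,444).

```bash
cat > g.py <<'E'
from h import *
th=np.radians(11.67); bx=np.array([np.cos(th),np.sin(th),0]); by=np.array([-bx[1],bx[0],0])
hinge=np.array([.4326,.2531,0])+.056*bx+[0,0,.0705]
tr=np.radians(31.12); rx=np.array([np.cos(tr),np.sin(tr),0]); ry=np.array([-rx[1],rx[0],0])
col=np.array([.4609,-.2504,.14])
def down(y):
    "tool pointing down, jaws along y; half turn picked nearest to now"
    T=rot(r.get_obs()['orientation']); x=np.array([0,0,-1.]); best=None
    for s in(1,-1):
        yy=s*np.array(y); o=R.from_matrix(np.c_[x,yy,np.cross(x,yy)]); m=(T.inv()*o).magnitude()
        if best is None or m<best[0]: best=(m,o)
    return best[1]
def knob(a): return hinge+bx*(-.095*np.cos(a)+.034*np.sin(a))+np.array([0,0,.095*np.sin(a)+.034*np.cos(a)])
E
python3 - <<'E'
from g import *
c=r.camera_info('top')
print('orange',onz(c,(214.3,291.7),.055),'purple',onz(c,(177.7,294),.055))
print('rod top',onz(c,(343,214),.165),'knob',knob(0),knob(1.75))
print(rot(r.get_obs()['orientation']).as_matrix().round(2))
o=down(by)
for p in([.45,-.35,.33],[.5,0,.33],[.41,.2,.28]): print(rel(p,o))
E
```

```text
orange [0.43480313 0.21227097 0.055     ] purple [0.43052412 0.28274044 0.055     ]
rod top [ 0.55797352 -0.02788933  0.165     ] knob [0.39440617 0.24521129 0.1045    ] [0.53678972 0.27461977 0.1579183 ]
[[-0.    0.37 -0.93]
 [ 0.   -0.93 -0.37]
 [-1.   -0.    0.  ]]
(array([-0.0992, -0.1837, -0.2897]), array([1.983, 0.003, 0.016]))
(array([-0.0988, -0.4907, -0.4649]), array([1.983, 0.003, 0.016]))
(array([-0.0485, -0.7097, -0.4548]), array([1.983, 0.003, 0.016]))
```

{"name": "carry_out", "arguments": {"targets": [0.0854,-0.05,-0.09,-0.145,1,0,0,0.0854,-0.1,-0.184,-0.29,2,0,0,0.0854,-0.1,-0.184,-0.29,2,0,0,0.0854,-0.1,-0.184,-0.29,2,0,0,0.0854,-0.1,-0.184,-0.29,2,0,0,0.0854,-0.1,-0.491,-0.465,2,0,0,0.0854,-0.1,-0.491,-0.465,2,0,0,0.0854,-0.1,-0.491,-0.465,2,0,0,0.0854,-0.1,-0.491,-0.465,2,0,0,0.0854,-0.1,-0.491,-0.465,2,0,0,0.0854,-0.1,-0.491,-0.465,2,0,0,0.0854,-0.1,-0.491,-0.465,2,0,0]}}

```text
clock: 1.65
tcp_pos: [0.5, 0.0053, 0.3314]
orientation: [2.112, 0.225, -2.112]
contact_force: [0.4, -0.5, 0.3]
grip_width: 0.0855
```

Run:
```python
from g import *
k=knob(0); o=down(by)
for p in([.41,.235,.30],k+[0,0,.10]): print(rel(p,o))
print(r.get_obs()['joints'].round(2))
```

```text
(array([ 0.032 , -0.2434,  0.0404]), array([ 0.063, -0.003,  0.03 ]))
(array([ 0.1275, -0.2563,  0.0535]), array([ 0.063, -0.003,  0.03 ]))
[ 0.2   0.12 -0.36  1.81  0.04  1.21 -1.54]
```

{"name": "carry_out", "arguments": {"targets": [0.05,0.032,-0.243,0.04,0,0,0,0.05,0.032,-0.243,0.04,0,0,0,0.05,0.032,-0.243,0.04,0,0,0,0.05,0.032,-0.243,0.04,0,0,0,0.05,0.08,-0.256,0.053,0,0,0,0.05,0.127,-0.256,0.053,0,0,0,0.05,0.127,-0.256,0.053,0,0,0]}}

```text
clock: 2.52
tcp_pos: [0.3927, 0.2434, 0.2024]
orientation: [2.103, 0.222, -2.117]
contact_force: [0.4, -0.5, 0.7]
grip_width: 0.05
```

Run:
```python
from g import *
c,im=snap('wrist','w1'); k=knob(0)
print(proj(c,[k,[.4348,.2123,.055],[.4305,.2827,.055],hinge]).round(0))
o=r.get_obs(); print(o['tcp_pos'],o['grip_width'],o['joints'].round(2)); print(rel(k+[0,0,-.017],down(by)))
```

```text
[[318. 246.]
 [366. 191.]
 [284. 179.]
 [319. 112.]]
[0.39439786 0.24446555 0.20463418] 0.049701269903160164 [-0.16  0.21 -0.59  2.04  0.14  0.93 -2.19]
(array([ 0.1171, -0.0005, -0.0005]), array([0.065, 0.029, 0.022]))
```

View pics/w1.png

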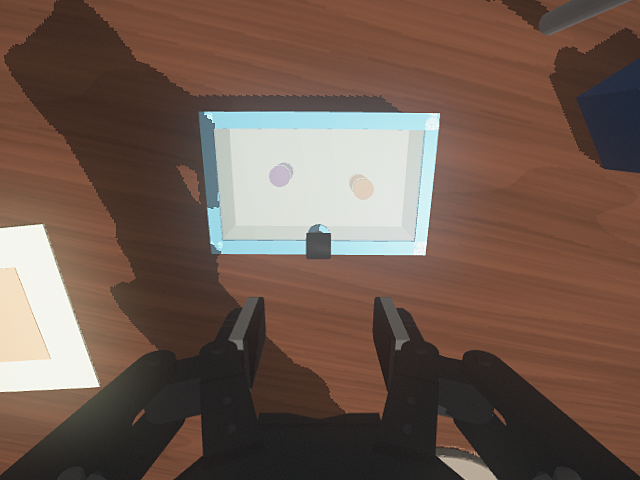

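The wrist view shows the knob at (318,246), exactly as predicted. Orange is at (361,184) and purple at (281,174). Descending and gripping the knob.

{"name": "carry_out", "arguments": {"targets": [0.05,0.06,0,0,0,0,0,0.05,0.1,0,0,0,0,0,0.05,0.118,0,0,0,0,0,0.05,0.118,0,0,0,0,0,0.0,0.118,0,0,0,0,0,0.0,0.118,0,0,0,0,0,0.0,0.118,0,0,0,0,0,0.0,0.118,0,0,0,0,0], "squeeze": 30}}

```text
clock: 3.58
tcp_pos: [0.3955, 0.2448, 0.0884]
orientation: [2.113, 0.223, -2.112]
contact_force: [0.8, -1.9, 8.2]
grip_width: 0.0175
```

Run:
```python
from g import *
o=r.get_obs(); p=np.array(o['tcp_pos'])
print(p,o['grip_width'],o['contact_force'])
T=rot(o['orientation'])
print(T.as_matrix().round(3))
for a in np.arange(.2,1.81,.2): print(round(a,2),T.inv().apply(knob(a)-knob(0)).round(3))
```

```text
[0.39547483 0.24476344 0.08836265] 0.01753480988048081 [ 0.81522793 -1.85328669  8.17398419]
[[ 0.     0.207 -0.978]
 [ 0.002 -0.978 -0.207]
 [-1.    -0.002 -0.001]]
0.2 [-0.018  0.    -0.009]
0.4 [-0.034  0.    -0.021]
0.6 [-0.048  0.    -0.036]
0.8 [-0.058  0.    -0.053]
1.0 [-0.064  0.    -0.072]
1.2 [-0.067  0.    -0.092]
1.4 [-0.065  0.    -0.112]
1.6 [-0.06   0.001 -0.132]
1.8 [-0.051  0.001 -0.15 ]
```

{"name": "carry_out", "arguments": {"targets": [0,-0.009,0,-0.004,0,0,0,0,-0.018,0,-0.009,0,0,0,0,-0.034,0,-0.021,0,0,0,0,-0.048,0,-0.036,0,0,0,0,-0.058,0,-0.053,0,0,0,0,-0.064,0,-0.072,0,0,0,0,-0.067,0,-0.092,0,0,0,0,-0.065,0,-0.112,0,0,0,0,-0.06,0,-0.132,0,0,0,0,-0.054,0,-0.146,0,0,0,0,-0.054,0,-0.146,0,0,0]}}

```text
clock: 4.95
tcp_pos: [0.5396, 0.2745, 0.1426]
orientation: [2.114, 0.222, -2.112]
contact_force: [1.1, -3.0, 2.4]
grip_width: 0.0174
```

Run:
```python
from g import *
o=r.get_obs(); print(o['tcp_pos'],o['grip_width'],o['contact_force'],o['orientation'])
c,im=snap('scene','s1'); cv2.imwrite('pics/s1c.png',cv2.resize(im[60:300,220:540],None,fx=2,fy=2))
```

```text
[0.53956921 0.27445715 0.14264221] 0.017417338831197473 [ 1.10527377 -2.95260159  2.44866932] [ 2.11413551  0.22154332 -2.11154051]
```

View pics/s1c.png

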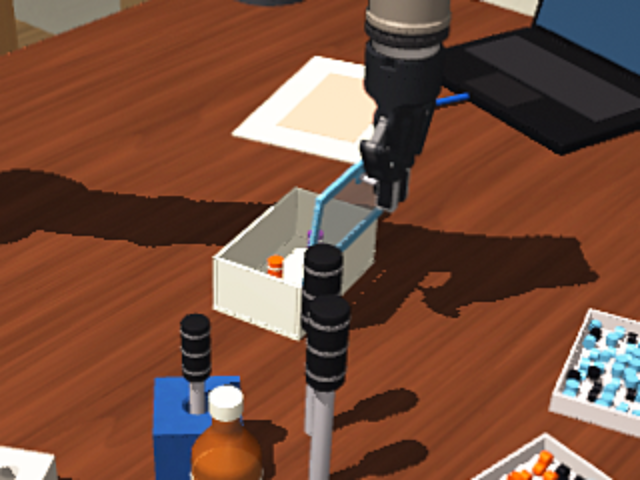

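The crop shows the flap held past upright at (350,200), with orange visible at (275,265) and purple at (315,232). Releasing and going above the orange cartridge.

{"name": "carry_out", "arguments": {"targets": [0.04,0,0,0,0,0,0,0.05,0,0,0,0,0,0,0.05,0,0,0,0,0,0,0.05,-0.05,0,0,0,0,0,0.05,-0.1,0,0,0,0,0,0.04,-0.1,0.04,0.05,0,0,0,0.04,-0.1,0.04,0.1,0,0,0,0.04,-0.08,0.04,0.115,0,0,0,0.04,-0.05,0.04,0.115,0,0,0,0.04,-0.05,0.04,0.115,0,0,0]}}

```text
clock: 6.25
tcp_pos: [0.4333, 0.2107, 0.1913]
orientation: [2.109, 0.221, -2.114]
contact_force: [-0.2, 0.1, 0.2]
grip_width: 0.0399
```

```bash
cat > o.py <<'E'
from g import *
from m import blob,cen
import sys
E
sed -i '/^rect(/,$d' m.py
python3 - <<'E'
from h import *
from g import *
from m import blob,cen
c,im=snap('wrist','w2')
h=cv2.cvtColor(im,cv2.COLOR_BGR2HSV)
for n,lo,hi in(('or',(5,150,120),(18,255,255)),('pu',(125,60,60),(165,255,255))):
    m=cv2.inRange(h,lo,hi)
    for b in cv2.findContours(m,0,1)[0]:
        if cv2.contourArea(b)>150: p=cen(b); print(n,cv2.contourArea(b),np.round(p),cv2.boundingRect(b),onz(c,p,.055).round(4))
print(proj(c,[[.4348,.2123,.055],[.4305,.2827,.055]]).round(0)); print(r.get_obs()['tcp_pos'])
E
```

```text
Traceback (most recent call last):
ImportError: cannot import name 'cen' from 'm' (m.py)
```

```bash
rm o.py
cat >> m.py <<'E'
def cen(b): M=cv2.moments(b); return M['m10']/M['m00'],M['m01']/M['m00']
E
python3 - <<'E'
from h import *
from g import *
from m import blob,cen
c,im=snap('wrist','w2')
h=cv2.cvtColor(im,cv2.COLOR_BGR2HSV)
for n,lo,hi in(('or',(5,150,120),(18,255,255)),('pu',(125,60,60),(165,255,255))):
    m=cv2.inRange(h,lo,hi)
    for b in cv2.findContours(m,0,1)[0]:
        if cv2.contourArea(b)>150: p=cen(b); print(n,cv2.contourArea(b),np.round(p),cv2.boundingRect(b),onz(c,p,.055).round(4))
print(proj(c,[[.4348,.2123,.055],[.4305,.2827,.055]]).round(0)); print(r.get_obs()['tcp_pos'])
E
```

```text
pu 289.0 [231. 218.] (221, 209, 21, 20) [0.4321 0.2867 0.055 ]
[[319. 233.]
 [236. 221.]]
[0.43434751 0.21141301 0.1925028 ]
```

View pics/w2.png

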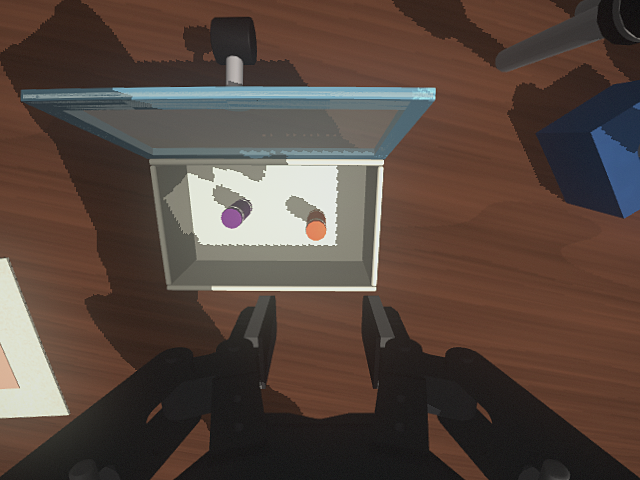

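The flap stands open with its knob at (233,40). The orange top is at (316,230) and purple at (231,218), both upright.

Run:
```python
from g import *
c=r.camera_info('wrist'); p=onz(c,(316,230),.055); print(p)
print(rel([p[0],p[1],.025],down(by)))
```

```text
[0.43764324 0.21581725 0.055     ]
(array([ 0.1675, -0.0034, -0.0041]), array([ 0.052, -0.001,  0.013]))
```

{"name": "carry_out", "arguments": {"targets": [0.04,0.05,-0.003,-0.004,0,0,0,0.04,0.1,-0.003,-0.004,0,0,0,0.04,0.14,-0.003,-0.004,0,0,0,0.04,0.167,-0.003,-0.004,0,0,0,0.04,0.167,-0.003,-0.004,0,0,0,0.0,0.167,-0.003,-0.004,0,0,0,0.0,0.167,-0.003,-0.004,0,0,0,0.0,0.167,-0.003,-0.004,0,0,0,0.0,0.167,-0.003,-0.004,0,0,0], "squeeze": 30}}

```text
clock: 7.42
tcp_pos: [0.4385, 0.2157, 0.0266]
orientation: [2.115, 0.222, -2.11]
contact_force: [-0.6, -0.1, 7.4]
grip_width: 0.0172
```

Run:
```python
from g import *
print(rel([.438,.216,.26]),rel([.46,0.05,.28]),rel(col+[0,0,.10],down(ry)),rel([.5,-.1,.3],down(ry)))
```

```text
(array([-2.334e-01, -7.000e-04, -1.000e-04]), array([0., 0., 0.])) (array([-0.2537,  0.1662,  0.0126]), array([0., 0., 0.])) (array([-0.2142,  0.4604,  0.0739]), array([-3.841, -0.028,  0.011])) (array([-0.2739,  0.3212,  0.0044]), array([-3.841, -0.028,  0.011]))
```

{"name": "carry_out", "arguments": {"targets": [0,-0.06,0,0,0,0,0,0,-0.12,0,0,0,0,0,0,-0.18,0,0,0,0,0,0,-0.23,0.05,0.004,0,0,0,0,-0.25,0.11,0.004,-1,0,0,0,-0.25,0.17,0.0,-2,0,0,0,-0.25,0.23,0.0,-3,0,0,0,-0.25,0.29,0.01,-3.84,0,0,0,-0.24,0.35,0.02,-3.84,0,0,0,-0.23,0.41,0.05,-3.84,0,0,0,-0.214,0.46,0.074,-3.84,0,0,0,-0.214,0.46,0.074,-3.84,0,0]}}

```text
clock: 8.93
tcp_pos: [0.4572, -0.2551, 0.2383]
orientation: [1.92, 0.527, -1.923]
contact_force: [-0.2, 0.0, -0.7]
grip_width: 0.017
```

Run:
```python
from g import *
o=r.get_obs(); print(o['tcp_pos'],o['grip_width'])
c,im=snap('wrist','w3'); print(proj(c,[col,col+.048*rx+[0,0,.01],col-.048*rx+[0,0,.01]]).round(0))
```

```text
[ 0.4572244 -0.2550763  0.2382577] 0.01703994572498758
[[317. 242.]
 [316. 178.]
 [318. 307.]]
```

View pics/w3.png

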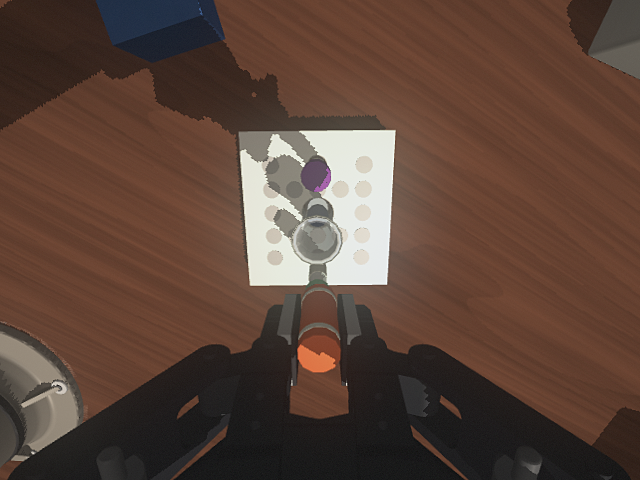

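The mouth is centred at (317,240), about 2 mm from prediction. Purple cap is at (316,175), and the orange cartridge is in the jaws at (319,350).

Run:
```python
from g import *
c=r.camera_info('wrist'); p=onz(c,(317,239.7),.14); print(p)
print(rel([p[0],p[1],.146],down(ry)))
```

```text
[ 0.46408412 -0.24628305  0.14      ]
(array([ 0.093 , -0.0022, -0.0073]), array([-0.059, -0.013,  0.022]))
```

Run:
```python
from g import *
c,im=snap('wrist','w4'); print(r.get_obs()['tcp_pos'])
x0,y0=270,190
g=cv2.GaussianBlur(cv2.cvtColor(im,6),(5,5),0)
cs=cv2.HoughCircles(g[180:300,260:380],cv2.HOUGH_GRADIENT,1,20,param1=80,param2=15,minRadius=18,maxRadius=32); print(cs[0][:3]+[260,180,0])
for q in cs[0][:2]: print(onz(c,q[:2]+[260,180],.14))
p=col+.0016*rx; print(p,proj(c,[p]),rel([p[0],p[1],.146],down(ry)))
cv2.imwrite('pics/w4c.png',cv2.resize(im[150:330,240:400],None,fx=3,fy=3))
```

```text
[ 0.46017697 -0.25009577  0.23957123]
[[318.5        244.5         20.20000076]]
[ 0.4614686  -0.24913426  0.14      ]
[ 0.46226974 -0.24957307  0.14      ] [[319.56280964 243.90400909]] (array([ 0.0936,  0.0008, -0.0018]), array([-0.018, -0.028,  0.017]))
```

{"name": "carry_out", "arguments": {"targets": [0,0.04,0.001,-0.002,0,0,0,0,0.07,0.001,-0.002,0,0,0,0,0.085,0.001,-0.002,0,0,0,0,0.093,0.001,-0.002,0,0,0,0,0.093,0.001,-0.002,0,0,0,0,0.093,0.001,-0.002,0,0,0]}}

```text
clock: 9.78
tcp_pos: [0.4633, -0.2499, 0.1476]
orientation: [1.919, 0.533, -1.913]
contact_force: [0.2, 0.5, -0.3]
grip_width: 0.0167
```

{"name": "carry_out", "arguments": {"targets": [0.03,0,0,0,0,0,0,0.04,0,0,0,0,0,0,0.04,0,0,0,0,0,0,0.04,-0.05,0,0,0,0,0,0.04,-0.1,0,0,0,0,0,0.04,-0.13,0,0,0,0,0,0.04,-0.13,0,0,0,0,0,0.04,-0.13,0,0,0,0,0]}}

```text
clock: 10.78
tcp_pos: [0.4623, -0.2499, 0.2768]
orientation: [1.919, 0.534, -1.914]
contact_force: [0.0, 0.0, -1.1]
grip_width: 0.04
```

Run:
```python
from g import *
c,im=snap('scene','s2'); cw,iw=snap('wrist','w5')
a=cv2.resize(im[240:370,120:260],(420,390),interpolation=2); b=cv2.resize(iw[130:330,220:420],(380,390),interpolation=2)
cv2.imwrite('pics/s2c.png',np.hstack([a,b]))
h=cv2.cvtColor(im,40); m=cv2.inRange(h,(5,150,100),(18,255,255))[240:370,120:260]; ys,xs=np.nonzero(m); print(len(ys),xs.mean()+120 if len(xs) else 0,ys.min()+240 if len(ys) else 0,ys.max()+240 if len(ys) else 0)
p=np.array([.462,-.2494,0]); print(proj(c,[p+[0,0,z] for z in(.024,.074,.099,.14)]).round(0))
# rod from top cam + wrist
print(rel([.5578,-.0284,.30]))
```

```text
8916 186.5327501121579 240 369
[[192. 314.]
 [187. 294.]
 [185. 283.]
 [181. 265.]]
(array([-0.0231, -0.1404, -0.1962]), array([0., 0., 0.]))
```

View pics/s2c.png

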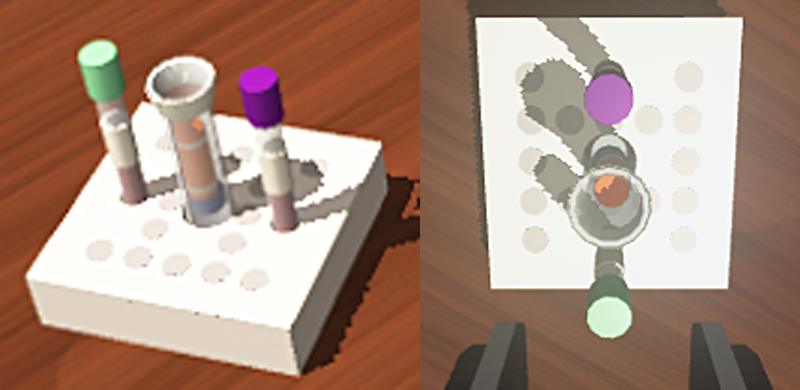

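The orange cartridge stands in the column on the blue disc (left crop, top at about (190,122); right crop, inside the mouth at (610,207)). Both caps are in place. Next is the rod.

Run:
```python
from g import *
c=r.camera_info('top'); s=r.camera_info('scene')
def tri(u,v):
    (o1,d1),(o2,d2)=ray(c,u),ray(s,v); A=np.c_[d1,-d2]; t=np.linalg.lstsq(A,o2-o1,rcond=None)[0]; return (o1+d1*t[0]+o2+d2*t[1])/2
print('bottle cap',tri((371,163),(333,259)),onz(c,(371,165),.16))
print('rodA base',onz(c,(289,206),0),'top',tri((278,174),(383,213)))
print('rodB base',onz(c,(316,181),0),'top',tri((311,141),(381,187)))
print('rod top',tri((344,211),(317.5,221)))
print(rel([.53,-.06,.30]))
```

```text
bottle cap [ 0.64620297 -0.07782093  0.15753434] [ 0.64285468 -0.07649583  0.16      ]
rodA base [0.60775295 0.07725013 0.        ] top [0.62560308 0.07671402 0.15857219]
rodB base [0.65866307 0.02267888 0.        ] top [0.65472697 0.02092238 0.25155464]
rod top [ 0.56248363 -0.03041654  0.16432022]
(array([-0.0232, -0.1277, -0.1561]), array([0., 0., 0.]))
```

{"name": "carry_out", "arguments": {"targets": [0.05,-0.02,-0.045,-0.06,0,0,0,0.05,-0.02,-0.09,-0.12,0,0,0,0.05,-0.02,-0.14,-0.17,0,0,0,0.05,0.0,-0.14,-0.196,0,0,0,0.05,0.0,-0.14,-0.196,0,0,0,0.05,0.0,-0.14,-0.196,0,0,0,0.05,0.0,-0.14,-0.196,0,0,0]}}

```text
clock: 11.75
tcp_pos: [0.5575, -0.0306, 0.2767]
orientation: [1.919, 0.532, -1.917]
contact_force: [-0.7, -0.5, 0.5]
grip_width: 0.0499
```

Run:
```python
from g import *
c,im=snap('wrist','w6'); print(r.get_obs()['tcp_pos'])
print(proj(c,[[.5578,-.0284,.165],[.5578,-.0284,.07]]))
cv2.imwrite('pics/w6c.png',cv2.resize(im[100:400,160:480],None,fx=2,fy=2))
```

```text
[ 0.55754133 -0.03052543  0.27692009]
[[317.92057458 242.43719475]
 [318.30179588 216.1344895 ]]
```

View pics/w6c.png

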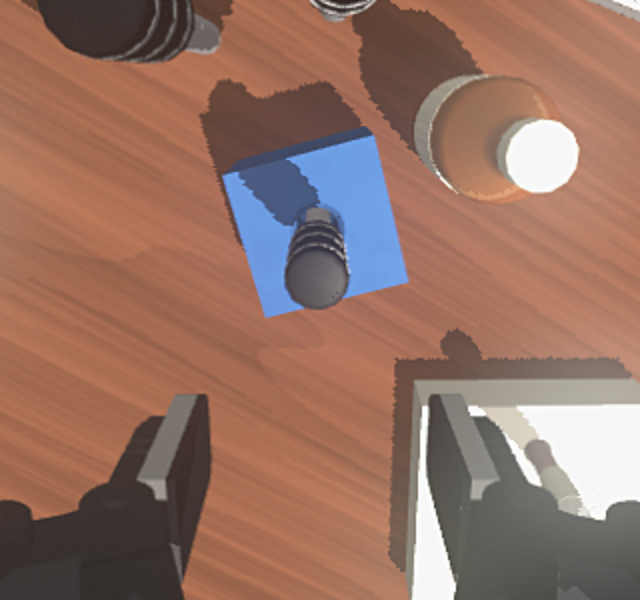

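The rod stands upright in the blue holder, handle top at crop (317,278), i.e. pixel (318.5,239). The bottle is well clear at (500,140).

Run:
```python
from g import *
c=r.camera_info('wrist'); p=onz(c,(318.5,239),.165); print(p,r.get_obs()['tcp_pos'])
print(rel([p[0],p[1],.119],down(ry)))
```

```text
[ 0.56050622 -0.02731273  0.165     ] [ 0.55754133 -0.03052543  0.27692009]
(array([ 0.1579, -0.001 , -0.0039]), array([-0.048, -0.018,  0.018]))
```

{"name": "carry_out", "arguments": {"targets": [0.05,0.05,-0.001,-0.004,0,0,0,0.05,0.1,-0.001,-0.004,0,0,0,0.05,0.14,-0.001,-0.004,0,0,0,0.05,0.158,-0.001,-0.004,0,0,0,0.05,0.158,-0.001,-0.004,0,0,0,0.0,0.158,-0.001,-0.004,0,0,0,0.0,0.158,-0.001,-0.004,0,0,0,0.0,0.158,-0.001,-0.004,0,0,0,0.0,0.158,-0.001,-0.004,0,0,0], "squeeze": 100}}

```text
clock: 12.92
tcp_pos: [0.562, -0.0272, 0.121]
orientation: [1.922, 0.53, -1.913]
contact_force: [-1.0, -1.1, 7.2]
grip_width: 0.0236
```

Run:
```python
from g import *
o=r.get_obs(); print(o['tcp_pos'],o['grip_width'],o['contact_force'],o['moment'])
p=np.array([.462,-.2494,0]); print(rel([o['tcp_pos'][0],o['tcp_pos'][1],.29]),rel([p[0],p[1],.29],down(ry)),rel([.5,-.13,.29]))
```

```text
[ 0.56204564 -0.02716991  0.12102726] 0.023566718980390162 [-1.00630741 -1.14459531  7.15832682] [-0.04220599  0.2962891   0.03293168]
(array([-1.69e-01,  1.00e-04, -8.00e-04]), array([0., 0., 0.])) (array([-0.1698,  0.1395,  0.1991]), array([-0.049, -0.052, -0.005])) (array([-0.1694,  0.0565,  0.1053]), array([0., 0., 0.]))
```

{"name": "carry_out", "arguments": {"targets": [0,-0.04,0,0,0,0,0,0,-0.09,0,0,0,0,0,0,-0.14,0,0,0,0,0,0,-0.17,0.01,0.01,0,0,0,0,-0.17,0.04,0.05,0,0,0,0,-0.17,0.07,0.1,0,0,0,0,-0.17,0.1,0.145,0,0,0,0,-0.17,0.13,0.185,0,0,0,0,-0.17,0.14,0.199,0,0,0,0,-0.17,0.14,0.199,0,0,0,0,-0.17,0.14,0.199,0,0,0]}}

```text
clock: 14.3
tcp_pos: [0.4634, -0.2479, 0.2905]
orientation: [1.922, 0.533, -1.911]
contact_force: [-0.2, 0.7, -1.5]
grip_width: 0.0241
```

Run:
```python
from g import *
o=r.get_obs(); p0=np.array(o['tcp_pos'])
c,im=snap('scene','s3'); cw,iw=snap('wrist','w7')
o=r.get_obs(); print(o['tcp_pos'],o['grip_width'],o['orientation'])
T=rot(o['orientation']).as_matrix()
print('tip expected',proj(c,[p0+[0,0,-.111],p0+[0,0,.044]]).round(0),'mouth',proj(cw,[[.462,-.2494,.14]]).round(0))
a=cv2.resize(im[150:370,120:280],(436,600),interpolation=2)
b=cv2.resize(iw[150:450,230:410],(360,600),interpolation=2)
cv2.imwrite('pics/s3c.png',np.hstack([a,b]))
```

```text
[ 0.46330949 -0.2479123   0.29029978] 0.024211328639555215 [ 1.92090373  0.53350327 -1.91084161]
tip expected [[178. 247.]
 [159. 163.]] mouth [[320. 234.]]
```

View pics/s3c.png

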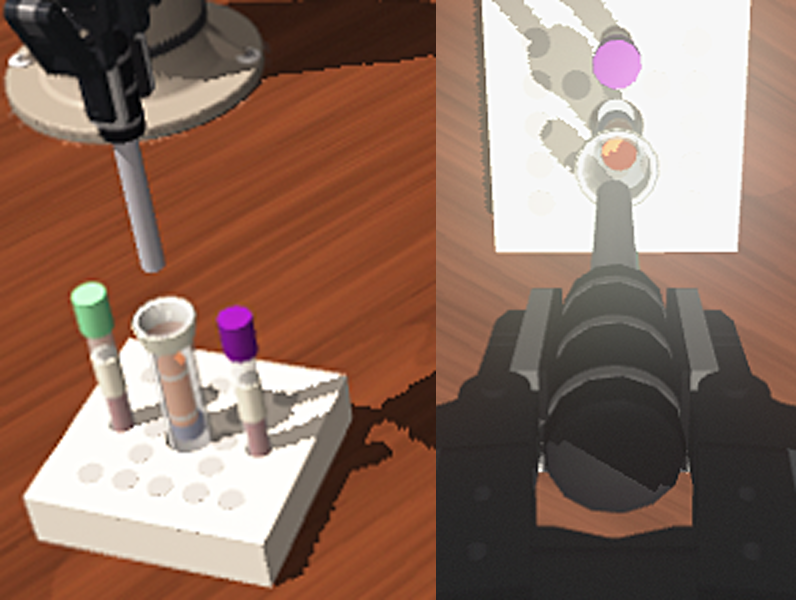

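Left crop: the shaft tip is at (152,266) above the mouth at (165,318), with the cartridge below. Right crop: tip edge at (615,184), mouth at (617,170), laterally in line.

Run:
```python
from g import *
c=r.camera_info('wrist'); s=r.camera_info('scene')
e=onz(c,(319.5,241.5),.179); print('tip by wrist',e-.007*rx,r.get_obs()['tcp_pos'])
print('mouth by wrist',onz(c,(320.5,235),.14))
print('tip by scene',onz(s,(175.8,247),.179),'mouth',onz(s,(180.5,266.5),.14))
```

```text
tip by wrist [ 0.45956362 -0.24988568  0.179     ] [ 0.46330949 -0.2479123   0.29029978]
mouth by wrist [ 0.46138215 -0.24993883  0.14      ]
tip by scene [ 0.46137944 -0.25040812  0.179     ] mouth [ 0.46449224 -0.25146464  0.14      ]
```

{"name": "carry_out", "arguments": {"targets": [0,0.0,0.002,-0.002,0,0,0,0,0.02,0.002,-0.002,0,0,0,0,0.035,0.002,-0.002,0,0,0,0,0.05,0.002,-0.002,0,0,0,0,0.065,0.002,-0.002,0,0,0,0,0.065,0.002,-0.002,0,0,0]}}

```text
clock: 15.15
tcp_pos: [0.4656, -0.2481, 0.2239]
orientation: [1.92, 0.536, -1.913]
contact_force: [0.5, -0.3, -1.7]
grip_width: 0.0238
```

{"name": "carry_out", "arguments": {"targets": [0,0.006,0,0,0,0,0,0,0.012,0,0,0,0,0,0,0.018,0,0,0,0,0,0,0.024,0,0,0,0,0,0,0.03,0,0,0,0,0,0,0.034,0,0,0,0,0,0,0.034,0,0,0,0,0]}}

```text
clock: 16.02
tcp_pos: [0.4664, -0.2482, 0.1907]
orientation: [1.92, 0.534, -1.912]
contact_force: [-0.3, 0.4, 3.5]
grip_width: 0.024
```

{"name": "carry_out", "arguments": {"targets": [0,0.003,0,0,0,0,0,0,0.005,0,0,0,0,0,0,0.007,0,0,0,0,0,0,0.009,0,0,0,0,0,0,0.009,0,0,0,0,0]}}

```text
clock: 16.65
tcp_pos: [0.4681, -0.2483, 0.1847]
orientation: [1.922, 0.532, -1.908]
contact_force: [-3.6, 3.0, 20.7]
grip_width: 0.0238
```

{"name": "carry_out", "arguments": {"targets": [0,0.003,0,0,0,0,0,0,0.006,0,0.001,0,0,0,0,0.006,0,0.001,0,0,0,0,0.006,0,0.001,0,0,0]}}

```text
clock: 17.15
tcp_pos: [0.4692, -0.2485, 0.1843]
orientation: [1.925, 0.529, -1.904]
contact_force: [-11.4, 7.0, 42.7]
grip_width: 0.0242
```

Run:
```python
from g import *
c,im=snap('scene','s4'); o=r.get_obs(); print(o['tcp_pos'],o['contact_force'])
p=np.array([.464,-.2505,0]); print(proj(c,[p+[0,0,z] for z in(.012,.024,.074,.14)]).round(0))
cv2.imwrite('pics/s4c.png',cv2.resize(im[150:370,120:280],(436,600),interpolation=2))
```

```text
[ 0.46921112 -0.24845006  0.18433286] [-10.51458921   7.26231692  42.76602263]
[[193. 320.]
 [192. 315.]
 [187. 295.]
 [181. 266.]]
```

View pics/s4c.png

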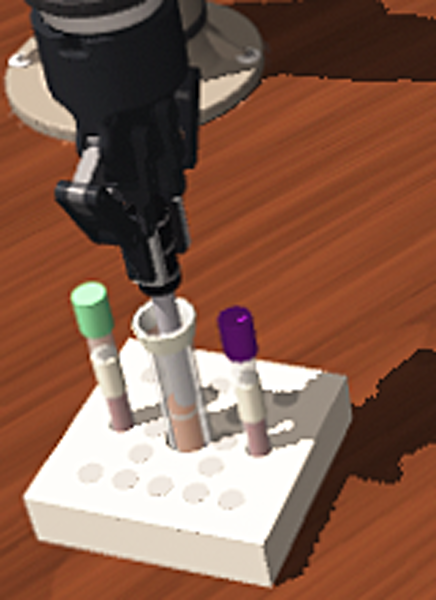

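The cartridge top is at crop (178,398), matching the packed-home prediction. Force doubled to 43 N with only 0.4 mm of motion, so it is bottomed. Withdrawing.

{"name": "carry_out", "arguments": {"targets": [0,-0.01,0,0.004,0,0,0,0,-0.03,0,0.004,0,0,0,0,-0.06,0,0.004,0,0,0,0,-0.09,0,0.004,0,0,0,0,-0.115,0,0.004,0,0,0,0,-0.115,0,0.004,0,0,0]}}

```text
clock: 17.95
tcp_pos: [0.4655, -0.2511, 0.3009]
orientation: [1.927, 0.525, -1.901]
contact_force: [0.3, -0.6, -1.9]
grip_width: 0.0241
```

Run:
```python
from g import *
o=r.get_obs(); print(o['tcp_pos'],rot(o['orientation']).as_matrix().round(3))
print(rel([.562,-.0272,.30],down(ry)))
```

```text
[ 0.46546383 -0.25108501  0.30087517] [[ 0.014  0.515 -0.857]
 [-0.002 -0.857 -0.515]
 [-1.     0.009 -0.011]]
(array([ 0.0018, -0.1421, -0.1981]), array([-0.019, -0.129, -0.104]))
```

{"name": "carry_out", "arguments": {"targets": [0,0.0,-0.03,-0.045,0,-0.1,-0.1,0,0.0,-0.06,-0.09,0,-0.13,-0.1,0,0.0,-0.1,-0.14,0,-0.13,-0.1,0,0.0,-0.13,-0.185,0,-0.13,-0.1,0,0.002,-0.142,-0.198,0,-0.13,-0.1,0,0.002,-0.142,-0.198,0,-0.13,-0.1,0,0.002,-0.142,-0.198,0,-0.13,-0.1]}}

```text
clock: 18.82
tcp_pos: [0.5613, -0.0298, 0.299]
orientation: [1.915, 0.528, -1.919]
contact_force: [-0.6, 0.5, -1.5]
grip_width: 0.0237
```

Run:
```python
from g import *
c,im=snap('scene','s5'); cw,iw=snap('wrist','w8'); o=r.get_obs(); p0=np.array(o['tcp_pos']); print(p0,rot(o['orientation']).as_matrix().round(3))
print('tip exp scene',proj(c,[p0+[-.0035,-.002,-.111]]).round(1),'wrist',proj(cw,[p0+[-.0035,-.002,-.111]]).round(1),'hole s,w',proj(c,[[.5578,-.0284,.07]]).round(1),proj(cw,[[.5578,-.0284,.07]]).round(1))
a=cv2.resize(im[170:320,260:400],(420,450),interpolation=2); b=cv2.resize(iw[120:360,220:420],(375,450),interpolation=2)
cv2.imwrite('pics/s5c.png',np.hstack([a,b]))
```

```text
[ 0.56150391 -0.02968313  0.29954326] [[-0.001  0.513 -0.859]
 [-0.001 -0.859 -0.513]
 [-1.     0.001  0.001]]
tip exp scene [[315.4 208.7]] wrist [[319.5 248.8]] hole s,w [[318.2 260.6]] [[316.6 214.5]]
```

View pics/s5c.png

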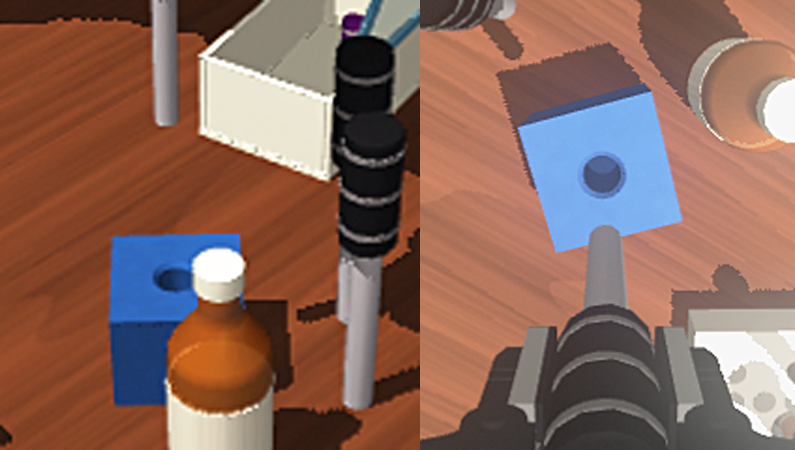

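Left crop: the tip hangs at (165,122) and the holder hole is at (175,278), with the bottle standing. Right crop: tip edge at (606,227), hole at (602,175). The rod needs about 3 mm along tool -y and 2 mm along tool -z.

{"name": "carry_out", "arguments": {"targets": [0,0.04,-0.003,-0.002,0,0,0,0,0.08,-0.003,-0.002,0,0,0,0,0.1,-0.003,-0.002,0,0,0,0,0.11,-0.003,-0.002,0,0,0,0,0.12,-0.003,-0.002,0,0,0,0,0.13,-0.003,-0.002,0,0,0,0,0.14,-0.003,-0.002,0,0,0,0,0.14,-0.003,-0.002,0,0,0]}}

```text
clock: 19.92
tcp_pos: [0.5611, -0.0263, 0.1588]
orientation: [1.915, 0.528, -1.92]
contact_force: [0.7, -0.2, -1.2]
grip_width: 0.0242
```

{"name": "carry_out", "arguments": {"targets": [0,0.015,0,0,0,0,0,0,0.027,0,0,0,0,0,0,0.033,0,0,0,0,0,0,0.037,0,0,0,0,0,0,0.038,0,0,0,0,0,0,0.038,0,0,0,0,0]}}

```text
clock: 20.68
tcp_pos: [0.5612, -0.0263, 0.1211]
orientation: [1.916, 0.528, -1.919]
contact_force: [-0.4, -0.2, -0.2]
grip_width: 0.024
```

{"name": "carry_out", "arguments": {"targets": [0.035,0,0,0,0,0,0,0.05,0,0,0,0,0,0,0.05,0,0,0,0,0,0,0.05,0,0,0,0,0,0,0.05,-0.03,0,0,0,0,0,0.05,-0.08,0,0,0,0,0,0.05,-0.13,0,0,0,0,0,0.05,-0.17,0,0,0,0,0,0.05,-0.17,0,0,0,0,0], "squeeze": 30}}

```text
clock: 21.8
tcp_pos: [0.5634, -0.0257, 0.2948]
orientation: [1.922, 0.526, -1.912]
contact_force: [0.3, -0.3, -0.1]
grip_width: 0.0501
```

Run:
```python
from g import *
k=knob(1.85); print(k)
o=down(by); print(rel(k+[0,0,.12],o),rel([.53,.1,.31],o))
print(proj(r.camera_info('scene'),[k]))
```

```text
[0.54509005 0.27633415 0.15245108]
(array([ 0.0217, -0.2688, -0.1391]), array([ 3.834, -0.053, -0.039])) (array([-0.0156, -0.125 , -0.0359]), array([ 3.834, -0.053, -0.039]))
[[418.45897849 157.40250695]]
```

{"name": "carry_out", "arguments": {"targets": [0.05,-0.015,-0.05,-0.015,1,0,0,0.05,-0.015,-0.1,-0.03,2,0,0,0.05,-0.015,-0.15,-0.06,3,0,0,0.05,-0.015,-0.2,-0.1,3.83,0,0,0.05,0.0,-0.25,-0.13,3.83,0,0,0.05,0.0,-0.269,-0.139,3.83,0,0,0.05,0.0,-0.269,-0.139,3.83,0,0,0.05,0.0,-0.269,-0.139,3.83,0,0]}}

```text
clock: 22.8
tcp_pos: [0.5456, 0.2741, 0.294]
orientation: [2.12, 0.209, -2.108]
contact_force: [0.9, -0.6, -0.7]
grip_width: 0.0501
```

Run:
```python
from g import *
cw,iw=snap('wrist','w9'); k=knob(1.85); print(r.get_obs()['tcp_pos'],proj(cw,[k]),rel(k-[0,0,.018],down(by)))
c,im=snap('scene','s6')
a=cv2.resize(im[170:340,280:400],(318,450),interpolation=2); b=cv2.resize(iw[120:420,160:480],(480,450),interpolation=2)
cv2.imwrite('pics/s6c.png',np.hstack([a,b]))
```

```text
[0.54579467 0.27380395 0.29421241] [[316.63772262 234.28809791]] (array([ 0.1597, -0.0033,  0.001 ]), array([-0.036, -0.06 , -0.048]))
```

The picture limit is reached, so the remaining checks are numeric.

Run:
```python
from g import *
from m import cen
iw=cv2.imread('pics/w9.png'); cw=r.camera_info('wrist')
m=cv2.inRange(iw,(0,0,0),(65,65,65)); m[:190]=0; m[285:]=0; m[:,:265]=0; m[:,370:]=0
for b in cv2.findContours(m,0,1)[0]:
    if cv2.contourArea(b)>100: print('dark',cv2.contourArea(b),np.round(cen(b)),cv2.boundingRect(b),onz(cw,cen(b),.1525).round(4))
a,b=[cv2.imread(f'pics/{f}.png') for f in('scene0','s6')]
def dk(i):
    m=cv2.inRange(i[210:255,300:335],(0,0,0),(60,60,60)); ys,xs=np.nonzero(m); return len(xs),xs.mean()+300,ys.mean()+210,ys.min()+210,ys.max()+210
print('rod handle before/after',dk(a),dk(b))
d=cv2.absdiff(a,b).max(2)
for n,(x0,y0,x1,y1) in dict(bottle=(312,250,355,340),mint=(142,248,166,310),purp=(198,258,222,320),holder=(295,245,320,300)).items(): print(n,(d[y0:y1,x0:x1]>40).mean().round(3))
```

```text
dark 167.0 [316. 227.] (306, 223, 22, 14) [0.5514 0.278  0.1525]
rod handle before/after (392, np.float64(317.5994897959184), np.float64(232.9387755102041), np.int64(217), np.int64(250)) (405, np.float64(317.5358024691358), np.float64(232.59012345679014), np.int64(216), np.int64(253))
bottle 0.006
mint 0.384
purp 0.001
holder 0.02
```

Run:
```python
from g import *
iw=cv2.imread('pics/w9.png'); print(iw[205:265:2,312:322].mean(1).astype(int).tolist())
for f in('scene0','s6'):
    i=cv2.imread(f'pics/{f}.png'); m=cv2.inRange(cv2.cvtColor(i,40),(50,40,90),(85,255,255))[245:285,140:175]; ys,xs=np.nonzero(m); print(f,len(xs),xs.mean()+140,ys.mean()+245)
```

```text
[[43, 52, 71], [43, 52, 71], [44, 53, 70], [44, 53, 70], [45, 54, 70], [47, 55, 73], [49, 57, 74], [50, 59, 76], [50, 59, 76], [46, 49, 52], [49, 52, 54], [52, 55, 57], [56, 58, 60], [61, 62, 63], [65, 67, 67], [67, 70, 71], [68, 71, 71], [68, 70, 71], [66, 69, 69], [60, 64, 62], [148, 152, 155], [177, 180, 185], [176, 180, 184], [176, 180, 184], [177, 180, 184], [177, 181, 185], [180, 183, 188], [113, 117, 118], [118, 121, 120], [119, 123, 123]]
scene0 234 153.4188034188034 263.55555555555554
s6 220 153.4090909090909 263.4
```

The knob spans rows 223 to 244, centred at (317,234), as predicted. The mint cap is unmoved and the rod handle is back at its original pixels.

{"name": "carry_out", "arguments": {"targets": [0.05,0.05,-0.003,0.001,0,0,0,0.05,0.1,-0.003,0.001,0,0,0,0.05,0.14,-0.003,0.001,0,0,0,0.05,0.16,-0.003,0.001,0,0,0,0.05,0.16,-0.003,0.001,0,0,0,0.0,0.16,-0.003,0.001,0,0,0,0.0,0.16,-0.003,0.001,0,0,0,0.0,0.16,-0.003,0.001,0,0,0,0.0,0.16,-0.003,0.001,0,0,0], "squeeze": 30}}

```text
clock: 24.02
tcp_pos: [0.5466, 0.2758, 0.1364]
orientation: [2.124, 0.208, -2.105]
contact_force: [0.6, -2.9, 5.7]
grip_width: 0.0171
```

Run:
```python
from g import *
o=r.get_obs(); print(o['tcp_pos'],o['grip_width'],o['contact_force'])
T=rot(o['orientation']); print(T.as_matrix().round(3))
for a in (1.75,1.55,1.35,1.15,.95,.75,.55,.35,.2,.1,0.03): print(round(a,2),T.inv().apply(knob(a)-knob(1.85)).round(3))
```

```text
[0.54659863 0.27577235 0.13644948] 0.01705888973946366 [ 0.62496395 -2.92578635  5.66736125]
[[ 0.009  0.198 -0.98 ]
 [-0.003 -0.98  -0.198]
 [-1.     0.005 -0.009]]
1.75 [-0.006  0.     0.008]
1.55 [-0.014  0.     0.027]
1.35 [-0.019  0.     0.046]
1.15 [-0.019  0.     0.066]
0.95 [-0.016  0.     0.086]
0.75 [-0.009  0.     0.105]
0.55 [0.002 0.    0.122]
0.35 [0.016 0.    0.137]
0.2 [0.029 0.    0.145]
0.1 [0.037 0.    0.15 ]
0.03 [0.044 0.    0.153]
```

{"name": "carry_out", "arguments": {"targets": [0,-0.006,0,0.008,0,0,0,0,-0.014,0,0.027,0,0,0,0,-0.019,0,0.046,0,0,0,0,-0.019,0,0.066,0,0,0,0,-0.016,0,0.086,0,0,0,0,-0.009,0,0.105,0,0,0,0,0.002,0,0.122,0,0,0,0,0.016,0,0.137,0,0,0,0,0.029,0,0.145,0,0,0,0,0.037,0,0.15,0,0,0,0,0.045,0,0.153,0,0,0,0,0.046,0,0.153,0,0,0]}}

```text
clock: 25.52
tcp_pos: [0.3941, 0.2442, 0.0893]
orientation: [2.119, 0.206, -2.106]
contact_force: [-7.5, -3.5, 6.1]
grip_width: 0.0171
```

{"name": "carry_out", "arguments": {"targets": [0.0,0.001,0,-0.001,0,0,0,0.035,0.001,0,-0.001,0,0,0,0.05,0,0,0,0,0,0,0.05,0,0,0,0,0,0,0.05,-0.05,0,0,0,0,0,0.05,-0.1,0,0,0,0,0,0.05,-0.16,0.03,0,0,0,0,0.05,-0.22,0.06,-0.02,0,0,0,0.05,-0.22,0.12,-0.03,0,0,0,0.05,-0.22,0.12,-0.03,0,0,0,0.05,-0.22,0.12,-0.03,0,0,0]}}

```text
clock: 26.9
tcp_pos: [0.4456, 0.1338, 0.31]
orientation: [2.119, 0.205, -2.108]
contact_force: [-0.1, 0.2, -0.8]
grip_width: 0.0501
```

Run:
```python
from g import *
import m
ct,t=snap('top','t9'); cs,s=snap('scene','s9'); print(r.get_obs()['tcp_pos'],r.get_obs()['clock'])
t0=cv2.imread('pics/top0.png'); s0=cv2.imread('pics/scene0.png')
def st(i,lo,hi,bx):
    x0,y0,x1,y1=bx; k=cv2.inRange(cv2.cvtColor(i,40),lo,hi)[y0:y1,x0:x1]; ys,xs=np.nonzero(k); return (len(xs),round(xs.mean()+x0,1),round(ys.mean()+y0,1)) if len(xs) else 0
C=dict(flap_scene=(s,s0,(85,50,100),(105,255,255),(320,145,415,230)),knob_scene=(s,s0,(0,0,0),(180,255,55),(345,150,362,168)),
 rod_scene=(s,s0,(0,0,0),(180,255,60),(300,210,335,255)),purp_in_box=(s,s0,(120,15,120),(160,255,255),(365,165,390,190)),
 mint=(s,s0,(50,40,90),(85,255,255),(140,245,175,285)),purp_cap=(s,s0,(135,120,60),(160,255,255),(195,255,225,290)),bottlecap=(s,s0,(0,0,190),(180,40,255),(320,250,345,272)),
 rodtop=(t,t0,(0,0,0),(180,255,60),(330,203,356,232)),bottletop=(t,t0,(8,120,100),(20,255,255),(350,155,390,200)))
for n,(a,b,lo,hi,bx) in C.items(): print(n,'now',st(a,lo,hi,bx),'start',st(b,lo,hi,bx))
h=cv2.inRange(cv2.cvtColor(s,40),(5,90,100),(16,200,255))[270:325,178:200]; print('col orange rows',270+np.nonzero(h.sum(1)>255*4)[0][[0,-1]])
```

```text
[0.44508001 0.1351419  0.30983303] 27.0
flap_scene now (715, np.float64(363.8), np.float64(176.5)) start (735, np.float64(364.7), np.float64(175.9))
knob_scene now (184, np.float64(351.2), np.float64(157.0)) start (82, np.float64(353.0), np.float64(158.1))
rod_scene now (410, np.float64(317.5), np.float64(232.9)) start (392, np.float64(317.6), np.float64(232.9))
purp_in_box now (41, np.float64(377.3), np.float64(177.3)) start (41, np.float64(377.2), np.float64(177.5))
mint now (221, np.float64(153.5), np.float64(263.4)) start (234, np.float64(153.4), np.float64(263.6))
purp_cap now (225, np.float64(206.5), np.float64(271.8)) start (227, np.float64(206.6), np.float64(271.8))
bottlecap now (204, np.float64(331.7), np.float64(260.2)) start (207, np.float64(331.7), np.float64(260.3))
rodtop now (160, np.float64(341.2), np.float64(216.8)) start (152, np.float64(341.6), np.float64(215.7))
bottletop now (1119, np.float64(372.1), np.float64(175.1)) start (1120, np.float64(372.1), np.float64(175.1))
col orange rows [270 314]
```

{"name": "carry_out", "arguments": {"targets": [0.05,0,0.06,-0.03,0,0,0,0.05,0,0.12,-0.04,0,0,0,0.05,0,0.18,-0.04,0,0,0,0.05,0,0.24,-0.04,0,0,0,0.05,0,0.28,-0.04,0,0,0,0.05,0,0.28,-0.04,0,0,0,0.05,0,0.28,-0.04,0,0,0]}}

```text
clock: 27.88
tcp_pos: [0.5408, -0.1288, 0.3114]
orientation: [2.116, 0.213, -2.106]
contact_force: [0.4, -0.3, -0.3]
grip_width: 0.0498
```

Run:
```python
import m
from g import *
ct,t=snap('top','t10'); cs,s=snap('scene','s10')
for f in('top0','t10'):
    m.im=cv2.imread(f'pics/{f}.png')
    b=m.blob((85,50,120),(105,255,255),(120,240,260,345),m.im); q=cv2.minAreaRect(b); print(f,q)
s0=cv2.imread('pics/scene0.png')
for i in(s0,s):
    k=cv2.inRange(cv2.cvtColor(i,40),(85,50,100),(105,255,255))[145:230,320:415]; print(len(np.nonzero(k)[0]),[v.mean().round(1) for v in np.nonzero(k)])
    d=cv2.inRange(i,(0,0,0),(55,55,55))[150:168,345:362]; print('knob',len(np.nonzero(d)[0]),[v.mean().round(1) for v in np.nonzero(d)])
```

```text
top0 ((190.49996948242188, 292.4999694824219), (61.52909851074219, 97.19047546386719), 78.34070587158203)
t10 ((190.36538696289062, 292.8269348144531), (61.38434600830078, 96.48914337158203), 78.69007110595703)
735 [np.float64(30.9), np.float64(44.7)]
knob 82 [np.float64(8.1), np.float64(8.0)]
721 [np.float64(30.8), np.float64(45.3)]
knob 128 [np.float64(8.8), np.float64(5.8)]
```

```bash
python3 -c "
from bench import r
print(r.hand_in())"
```

```text
the job is handed in; nothing more can be done
None
```

The job is done and was handed in at about 28 s of the 72 s allowed. I opened the flap, dropped the orange cartridge into the column, packed it with the smallest rod, stood the rod back in its blue holder and shut the flap.

**Packing:** at the bottom, the push force rose from 21 to 43 N for only 0.4 mm of motion. The tip was at about 73.5 mm against the expected 74 mm, and a picture showed the cartridge top where it should be when home. I did not photograph the column clearly again after withdrawing. An automatic colour check there gave no usable reading.

**Final checks:** these were numeric only, because the 12-picture limit was used up.
- **Flap:** its outline in the top view is back within about 0.7 px of the start.
- **Rod:** the handle is back within about 1 px.
- **Bystanders:** the purple cartridge, both tube caps and the bottle are all within 0.3 px of where they began.
- **Disagreement:** the dark mask on the flap knob in the scene view shifted about 2 px and counted more pixels. I think this is a change of shadow, as the flap outline matches.

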